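# Step the inspection light open to its third click

## Task

Set the brightness of the inspection light by feel: with a fingertip, push the lever on top of the light source back towards the robot, all the way to its closed end, then push it the other way through its clicks and stop at the third click, without running past it. Push gently and do not pinch the lever; let go with it resting in that third click-stop, and leave the other things on the bench where they are.

Things in the scene. Friction and masses are not known exactly. Their poses are not given: they have to be found in the camera images.
- light: Fibre-optic light source: white steel box 240 (x) x 170 (y) x 115 mm high, fixed to the bench; its steel gooseneck reaches 360 mm from the origin along -x, up to 175 mm high. Origin: centre of its underside. z up, -x is the front with the light port, +y is the opening direction of the lever. Only the lever (path on the line x = -70 mm) and a carry handle (at x = +45 mm, along y, up to 26 mm above the top) stand above its flat top at z = 115 mm.
- lever (a joint): Lever position in m: 0 at the closed end (nearer the robot, a firm stop), 0.070 at the open end, growing along the light's +y. Click-stops every 14 mm; clicks 1 to 5 lie at 0.014 to 0.070. Leaving a stop takes 7 N at first; the push fades to nothing halfway to the next (7 mm), then the lever snaps on by itself, ahead of the finger, and centres there. Starts anywhere from 0.011 to 0.033.
- lever_cap (a point): Centre of the top of the lever's cap, 28 mm above the box's top. The black cap, with a white line across its top, is 12 mm long along the slot, 20 mm wide across it and 20 mm high (8 to 28 mm above the box's top), on a thinner steel stem. Same axes as the light; it moves along y with the lever.
- closed_end (a point): Point on the box's top (z = 115 mm) in the slot under the lever's centre when it is at its closed end. On the scale plate beside the slot a short bar is engraved at this end, then a dot at each click, growing larger towards the open end.
- open_end (a point): Point on the box's top in the slot under the lever's centre when it is at its open end, 70 mm from closed_end along the light's +y. The biggest dot is engraved here.
- shaft: Bystander: turned steel shaft standing under the tip of the gooseneck, 40 mm in diameter at the foot, 62 mm high, loose. Origin: centre of its underside.
- depth_mic: Bystander: depth micrometer standing on its dark base bar (22 x 76 mm), 136 mm high, slender, loose. Origin: centre of its underside.
- square: Bystander: engineer's steel square lying flat, stock 100 x 16 x 14 mm along its x, blade reaching 82 mm along its +y near the -x end, loose. Origin: centre of the stock's underside.
- gauge_case: Bystander: open wooden gauge-block case 120 x 220 x 34 mm, its lid laid open flat beyond its +x side (244 mm overall in x), loose. Origin: centre of the case's underside.

How it is judged:
On the way:
1. the lever is back at its closed end (value of joint lever below 0.003 m), for 0.1 s.
At the end, for the whole second after the job is handed in: The lever rests in its third click-stop: within 3 mm of 42 mm from the closed end, not moving; the shaft, the micrometer, the square and the gauge case are within 15 mm of where they stood (value of joint lever between 0.039 and 0.045 m and velocity of joint lever between -0.01 and 0.01 m/s and distance of each of shaft, depth_mic, square, gauge_case from where it was at the start of the episode below 0.015 m); the robot touches nothing.
It fails at once if the lever runs past the third click-stop towards the fourth (beyond 50 mm) (value of joint lever above 0.05 m).
It fails at once if the lever is pinched or pushed harder than 30 N (contact force between the fingers and lever above 30 N).
It fails at once if a bystander is moved more than 15 mm or lifted (distance of any of shaft, depth_mic, square, gauge_case from where it was at the start of the episode above 0.015 m).
It fails at once if the shaft or the micrometer is tipped over (angle between any of shaft, depth_mic's own z axis and vertical above 0.3 rad).
It also fails if it takes over 59 s, if anything falls off the work surface, if the arm or the gripper's body presses on something with over 40 N, if the wrist force passes 120 N, or if a joint passes its speed limit or range.

## Robot

A 6-joint arm with a two-finger parallel gripper is mounted at the origin on the work surface. World frame = base frame: x ahead of the robot, y to its left, z up, the work surface at z = 0. Lengths are in m, angles in rad, forces in N, time in s.
With the tool pointing down it reaches from about 0.375 to 0.975 m from the base axis. Payload 3.8 kg.
Tool frame: the origin (TCP) lies between the finger pads; the fingertips stand 19 mm ahead of it and the grasp point (between the pads) is the TCP; z points along the fingers, y is the line along which they close (so a half turn about z gives the same grasp; the last joint's range is limited). The gripper opens to 85 mm and grips with 20 to 120 N. Pads are 22 mm wide; open, the fingers measure 114 mm over their backs; the gripper's body (76 mm by 85 mm) begins 54 mm behind the grasp point. The pads swing forward as they close: fully open they stand 13 mm farther back than shut.
Start: joints at [1.24, 0.264, 1.604, -0, 1.274, -0.037], TCP at [0.195, 0.646, 0.25] pointing down, gripper open.
Joint ranges: [-2.63, 2.63], [-0.94, 2.18], [0.31, 2.57], [-1.31, 4.45], [0, 2.66], [-2.55, 2.55]. Speed limits (rad/s): [2.57, 2.57, 3.14, 3.14, 3.14, 3.14].

## Interface

Orientations are given as a unit quaternion [w, x, y, z].
In Python, from workcell import sensors, viewer, order gives the robot as it stands.
- The arm moves only by the shell command python3 -m handwheel 'ROWS'. ROWS is JSON, a list of rows, each an object of numbers: "dx", "dy", "dz": the shift along the tool's x, y, z in cm; "roll": the turn about the tool's z in degrees; "jaw": the opening in per cent of the stroke, from 0 (shut) to 100 (fully open). A call has 1 to 5 rows; each row is the pose to reach, as a shift and turn from the pose commanded when the call began, along the tool's axes at that moment; what a row does not reach only later rows make up. A row lasts 1/8 s, in which the tool goes at most 62.5 mm and 10.7 degrees, less where a joint would pass 70% of its speed; a pose out of reach is approached as far as the arm can. A call with a gripper value outside its range is refused whole. The fingers move at their own pace and stop on an object; the grip force is fixed at half the most. Time passes only in rows, so rows that repeat a pose let the fingers close. It gives the time, the measured TCP pose, the force, the opening and the grip force at its end, in the units of the state.
- sensors.state(): the state, without advancing time (a new reading comes with each control period).
- viewer.capture(name): name is "side" or "top"; returns (picture, depth): 400x640x3 uint8, blue, green, red; 400x640 float32, m along the optical axis (not along the pixel's ray), 0 where there is no reading.
- viewer.camera_params(name): a dict with "mtx" (3x3 intrinsics, pixels), "rvec" (rotation vector, rad) and "tvec" (3), from world to camera coordinates, as OpenCV has them. Camera axes: x right, y down, z forward; pixel columns grow to the right and rows downward; lengths in m; the calibration is good to about 2 mm. A picture is of the moment at which its call begins. camera_params takes no time and is no camera call.
- order.hand_in(): hands the job in; it is judged then, once.
Trained networks look in the newest picture that a camera, given by its name, has taken for a name from the list of things; names that differ only in an ending like _2 or _b are one class to them, and where a whole thing is asked for, a point or a joint stands for the part that bears it (a point fixed in the world has none). Each returns a list of dicts, best first, with "confidence" (0 to 1); they miss things now and then, are a little off and sometimes report something else, mostly with a low value. They report only what shows in the picture. A call takes as long as a camera call.
- viewer.outline_of(label, camera): "mask" (400x640 bool, what is visible of it) and "pixel" ([column, row] in pixels, amid what is visible of it).
The state is a dict: "clock": time; "joint_pos": joint angles; "qvel": joint speeds; "joint_efforts": joint torques, N m; "ee_pos": TCP position; "tool_rot": TCP orientation; "ft_force": force on the tool from outside, world axes, zero at the start; "torque": the same for the moment, N m; "grip_width": finger opening in m; "gripper_force": force on a finger pad.
Only numpy, scipy, OpenCV 4.12 (cv2) and the standard library are available. Lean on these libraries where they do the work, as an engineer would, in place of code of your own. Each camera call takes 0.05 s, during which the arm holds its last target. There are 200 camera calls.

## Working session

There is one attempt and no reset: what is moved stays moved. The work goes in short steps, Python scripts to look and compute and a shell command to move; the robot and the scene stay as the last step left them, time stands still between calls to the robot, and variables do not carry over. Pictures are saved under pics/ and viewed, at most 10 in all, crops included, and the job is handed in when it is done.

```bash
mkdir -p pics
cat > h.py <<'E'
import numpy as np, cv2
from workcell import sensors, viewer, order
def world(cam,depth,mask):
    p=viewer.camera_params(cam);K=np.array(p["mtx"],float);R=cv2.Rodrigues(np.array(p["rvec"],float))[0];t=np.array(p["tvec"],float).ravel()
    v,u=np.nonzero(mask&(depth>0));z=depth[v,u]
    c=np.c_[(u-K[0,2])*z/K[0,0],(v-K[1,2])*z/K[1,1],z]
    return (c-t)@R,np.c_[u,v]
E
python3 - <<'E'
from h import *
np.set_printoptions(precision=4,suppress=True)
s=sensors.state();print(s["clock"],s["ee_pos"],s["tool_rot"],s["grip_width"],s["ft_force"])
for c in("top","side"):
    im,d=viewer.capture(c);cv2.imwrite(f"pics/{c}0.png",im);np.save(f"{c}0.npy",d)
    for l in("light","lever_cap","lever","shaft","depth_mic","square","gauge_case"):
        for r in viewer.outline_of(l,c)[:1]:
            w,_=world(c,d,r["mask"]);print(c,l,round(r["confidence"],2),r["pixel"],r["mask"].sum(),np.median(w,0),w.min(0),w.max(0)) if len(w) else print(l,"nodepth")
            np.save(f"{c}_{l}.npy",r["mask"])
E
```

```text
0.0 [0.1952 0.6454 0.2489] [-0.0002  0.1464  0.9892 -0.0011] 0.08547763805599295 [ 0.4248 -1.7937  0.382 ]
top light 0.95 [459.1, 209.5] 7395 [ 0.5376 -0.1814  0.1132] [ 0.4292 -0.3769 -0.0048] [0.6483 0.1423 0.1829]
top lever_cap 0.63 [436.9, 205.7] 51 [ 0.5392 -0.1293  0.1418] [ 0.5336 -0.1406  0.1128] [ 0.5489 -0.1197  0.1476]
top shaft 0.51 [328.8, 198.1] 150 [0.5798 0.1438 0.0435] [0.5651 0.1259 0.0036] [0.6008 0.1591 0.1086]
top square 0.62 [449.8, 263.5] 447 [ 0.4034 -0.1859  0.012 ] [ 0.3278 -0.2111 -0.004 ] [ 0.4265 -0.1088  0.0198]
top gauge_case 0.7 [185.5, 193.0] 7248 [0.6091 0.5397 0.0185] [ 0.4906  0.4252 -0.0053] [0.7455 0.6664 0.0417]
side light 0.67 [399.6, 310.4] 11276 [ 0.5054 -0.2458  0.1135] [ 0.4254 -0.335  -0.    ] [0.7276 0.2857 0.1777]
side shaft 0.76 [334.4, 227.3] 251 [0.5797 0.1349 0.0242] [ 0.5628  0.1208 -0.0009] [0.6402 0.2238 0.0659]
side depth_mic 0.62 [390.9, 234.2] 299 [ 0.6754 -0.0126  0.0564] [ 0.6441 -0.0218  0.0003] [0.8066 0.116  0.1381]
side square 0.63 [333.5, 346.6] 654 [ 0.3984 -0.1901  0.0121] [ 0.3242 -0.2122  0.002 ] [ 0.4245 -0.1105  0.0183]
side gauge_case 0.59 [280.5, 169.3] 2237 [0.5895 0.5188 0.0224] [ 0.4884  0.4199 -0.0009] [0.7555 0.7143 0.0406]
```

Run:
```python
from h import *
np.set_printoptions(precision=4,suppress=True)
im=cv2.imread("pics/top0.png");d=np.load("top0.npy");m=np.load("top_light.npy")
cv2.imwrite("pics/topc.png",cv2.resize(im[140:290,400:580],None,fx=4,fy=4,interpolation=cv2.INTER_CUBIC))
w,_=world("top",d,m);k=(abs(w[:,2]-.115)<.006)&(w[:,1]<-.05)
r=cv2.minAreaRect(w[k][:,:2].astype(np.float32));print(r,cv2.boxPoints(r))
m=np.load("top_lever_cap.npy");w,_=world("top",d,m);k=w[:,2]>.136;print(k.sum(),w[k].mean(0),np.ptp(w[k],0))
s=cv2.imread("pics/side0.png");cv2.imwrite("pics/sidec.png",cv2.resize(s[180:380,260:500],None,fx=3,fy=3,interpolation=cv2.INTER_CUBIC))
```

```text
((0.5339874625205994, -0.19783532619476318), (0.24327832460403442, 0.1696394979953766), 78.93519592285156) [[ 0.4274 -0.3009]
 [ 0.5939 -0.3335]
 [ 0.6406 -0.0947]
 [ 0.4741 -0.0622]]
40 [ 0.54   -0.1289  0.143 ] [0.0125 0.0179 0.0108]
```

View pics/topc.png

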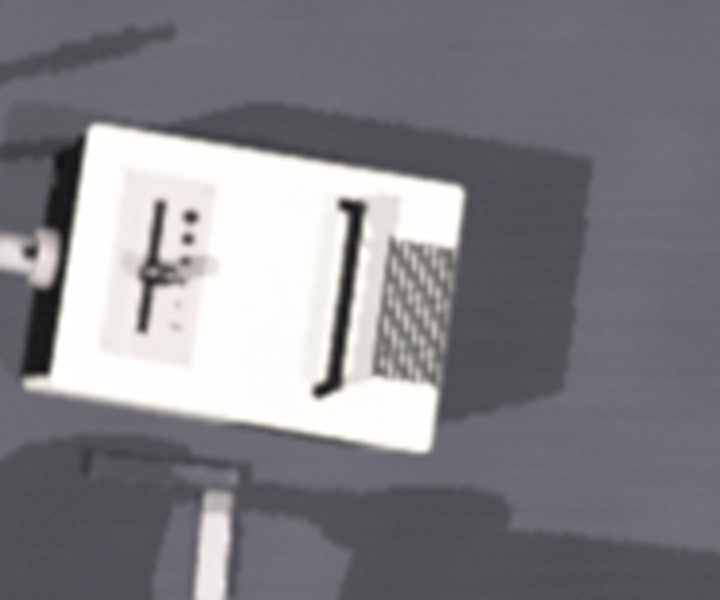

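View pics/sidec.png

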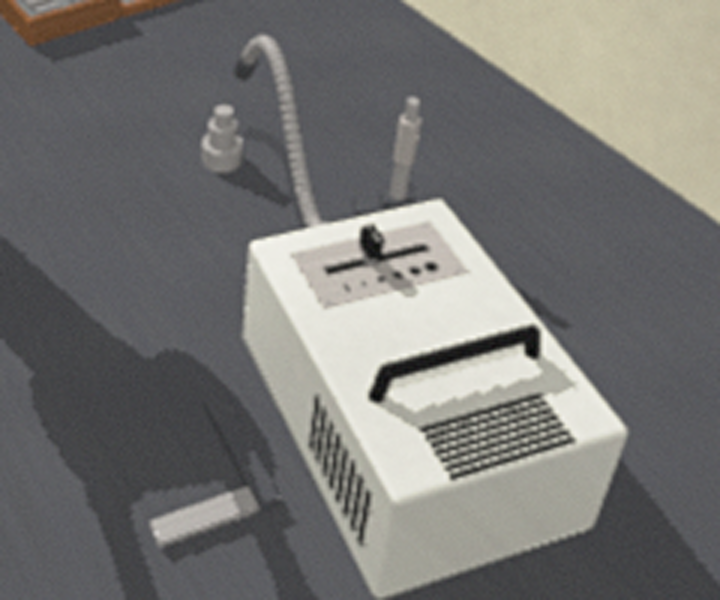

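The crops show the box with its lever slot running away from the robot. In the top crop the bar is at (176,327), the biggest dot at (191,216) and the cap at about (155,270). The far side of the slot is the open end, and the gooseneck leaves to the left.

Run:
```python
from h import *
np.set_printoptions(precision=4,suppress=True)
p=viewer.camera_params("top");K=np.array(p["mtx"],float);R=cv2.Rodrigues(np.array(p["rvec"],float))[0];t=np.array(p["tvec"],float).ravel()
def at(u,v,z):
    r=R.T@np.linalg.solve(K,[u,v,1]);c=-R.T@t;return c+r*(z-c[2])/r[2]
print("cam",-R.T@t)
C=np.array([.534,-.198]);ex=-np.array([.192,.981]);ey=np.array([.981,-.192])
def L(P):return (P[:2]-C)@ex,(P[:2]-C)@ey
for n,u,v in[("bar",176,327),("dot5",191,216),("dot4",187.5,239),("s0",142,330),("s1",160,203),("bL",22,385),("bR",430,450),("tR",463,188),("tL",90,126)]:
    P=at(400+u/4-.4,140+v/4-.4,.115);print(n,P,L(P))
m=np.load("top_lever_cap.npy");v,u=np.nonzero(m);print(u.min(),u.max(),v.min(),v.max())
P=at(u.mean(),v.mean(),.14);print("cap",P,L(P))
d=np.load("side0.npy");ml=np.load("side_light.npy");w,uv=world("side",d,ml)
k=(w[:,2]>.128)&(w[:,2]<.15)&(w[:,1]>-.17)&(w[:,1]<-.08);print("sidecap",k.sum(),w[k].mean(0),w[k].min(0),w[k].max(0),L(w[k].mean(0)))
k=(abs(w[:,2]-.115)<.004)&(w[:,1]<-.03);print(cv2.minAreaRect(w[k][:,:2].astype(np.float32)))
im=cv2.imread("pics/top0.png");cv2.imwrite("pics/slot.png",cv2.resize(im[175:235,420:460],None,fx=10,fy=10,interpolation=cv2.INTER_CUBIC))
```

```text
cam [0.4669 0.1479 1.1672]
bar [ 0.5074 -0.1452  0.115 ] (np.float64(-0.04667293565400366), np.float64(-0.036182309455575296))
dot5 [ 0.5771 -0.1581  0.115 ] (np.float64(-0.047439212883300684), np.float64(0.03459471485659837))
dot4 [ 0.5626 -0.1552  0.115 ] (np.float64(-0.04752268513398972), np.float64(0.019809498558153886))
s0 [ 0.506  -0.1238  0.115 ] (np.float64(-0.06737609897192655), np.float64(-0.04168714447457054))
s1 [ 0.5857 -0.1389  0.115 ] (np.float64(-0.06789063801239446), np.float64(0.03939690940426976))
bL [ 0.4734 -0.0474  0.115 ] (np.float64(-0.13612013274866222), np.float64(-0.08840894578485604))
bR [ 0.4278 -0.2996  0.115 ] (np.float64(0.1200486404641641), np.float64(-0.08472095671049554))
tR [ 0.5913 -0.3309  0.115 ] (np.float64(0.11936520904135811), np.float64(0.08171093120805047))
tL [ 0.6357 -0.0969  0.115 ] (np.float64(-0.1187194975678779), np.float64(0.08034898452220544))
435 443 205 211
cap [ 0.5394 -0.1289  0.14  ] (np.float64(-0.06877842814216825), np.float64(-0.00796788706502208))
sidecap 73 [ 0.5363 -0.1341  0.1386] [ 0.5316 -0.1423  0.1281] [ 0.5457 -0.1215  0.1458] (np.float64(-0.06313073118962356), np.float64(-0.010010424151538815))
((0.5313736200332642, -0.20236046612262726), (0.23991191387176514, 0.16955170035362244), 79.0672836303711)
```

View pics/slot.png

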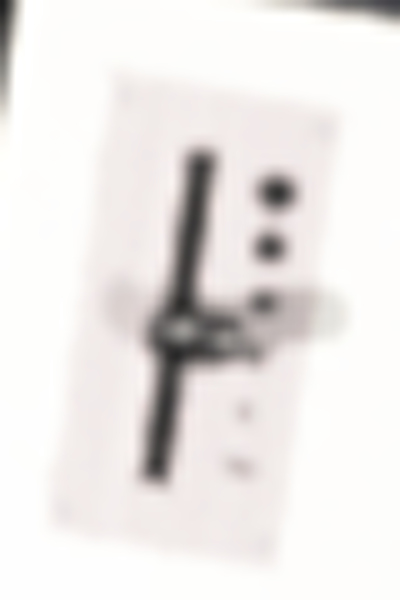

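The slot crop puts the bar at about (237,467), the big dot at (276,192) and the cap over click 2, so q≈0.028. That gives closed_end ≈ (0.512, −0.1235) with the opening direction (0.981, −0.192). I'll travel with the fingers shut to beyond the cap on its open side.

```bash
python3 -m handwheel '[{"dx":-6,"dy":-6,"dz":-3,"jaw":0},{"dx":-10,"dy":-11,"dz":-3,"jaw":0},{"dx":-15,"dy":-16,"dz":-3,"jaw":0},{"dx":-19,"dy":-20.5,"dz":-3,"jaw":0},{"dx":-23,"dy":-25,"dz":-3,"jaw":0}]'
python3 -m handwheel '[{"dx":-4,"dy":-4.4,"roll":-1,"jaw":0},{"dx":-8,"dy":-8.8,"roll":-2,"jaw":0},{"dx":-12,"dy":-13.2,"roll":-3,"jaw":0},{"dx":-16,"dy":-17.6,"roll":-4,"jaw":0},{"dx":-20,"dy":-22,"roll":-5.7,"jaw":0}]'
cat >> h.py <<'E'
ey=np.array([.981,-.192]);ex=-np.array([.192,.981]);CL=np.array([.5122,-.1235])
def rep(q=None,off=0,z=None):
    from scipy.spatial.transform import Rotation as Ro
    np.set_printoptions(precision=4,suppress=True)
    s=sensors.state();P=np.array(s["ee_pos"]);w=s["tool_rot"];M=Ro.from_quat([w[1],w[2],w[3],w[0]]).as_matrix()
    print("t",s["clock"],"q",(P[:2]-CL)@ey,"off",(P[:2]-CL)@ex,"z",P[2],"F",np.array(s["ft_force"]),"toolx",M[:,0],"tilt",M[:,2],"w",s["grip_width"])
    if q is not None:
        T=np.r_[CL+q*ey+off*ex,z];print("shift cm",M.T@(T-P)*100,"roll",np.degrees(np.arctan2(*(M.T@np.r_[-ey,0])[[1,0]])))
E
python3 -c "
from h import *;rep(.064,0,.2)"
```

```text
t 0.8 q -0.45846088055708833 off -0.6941568445517273 z 0.25034627224766226 F [ 0.3966 -1.3038  0.8803] toolx [-0.9572  0.2895 -0.0001] tilt [ 0.0001  0.0001 -1.    ] w 0.08506199952382018
shift cm [-58.963  -63.8507   5.0322] roll -5.756793191349482validation failed for argument at $[0]...
validation failed for argument at $[0]...
```

The rows were refused, probably because every key is required.

```bash
python3 -m handwheel '[{"dx":-4,"dy":-4.4,"dz":-3,"roll":0,"jaw":0},{"dx":-8,"dy":-8.8,"dz":-3,"roll":0,"jaw":0},{"dx":-12,"dy":-13.2,"dz":-3,"roll":0,"jaw":0},{"dx":-16,"dy":-17.6,"dz":-3,"roll":0,"jaw":0},{"dx":-20,"dy":-22,"dz":-3,"roll":0,"jaw":0}]'
python3 -c "
from h import *;rep(.064,0,.2)"
```

```text
clock: 1.42
ee_pos: [0.3238, 0.3759, 0.2806]
tool_rot: [0.0, 0.146, 0.989, 0.0]
ft_force: [1.6, -0.2, -0.7]
grip_width: 0.0002
gripper_force: 0.0
t 1.425 q -0.2807433192575201 off -0.45372628114760183 z 0.2805952920605924 F [ 1.5528 -0.221  -0.7115] toolx [-0.9573  0.2891 -0.0007] tilt [ 0.0009  0.0005 -1.    ] w 0.00016011007782182132
shift cm [-38.836  -41.7273   8.0551] roll -5.729448489230787
```

```bash
python3 -m handwheel '[{"dx":-4,"dy":-4.4,"dz":0,"roll":-1,"jaw":0},{"dx":-8,"dy":-8.8,"dz":0,"roll":-2,"jaw":0},{"dx":-12,"dy":-13.2,"dz":0,"roll":-3,"jaw":0},{"dx":-16,"dy":-17.6,"dz":0,"roll":-4,"jaw":0},{"dx":-20,"dy":-22,"dz":0,"roll":-5.7,"jaw":0}]' >/dev/null
python3 -c "
from h import *;rep(.064,0,.2)"
```

```text
t 2.05 q -0.10382659345093234 off -0.21475327969445243 z 0.28081332349094135 F [ 0.2185 -0.0427 -0.1382] toolx [-0.9814  0.1922 -0.0014] tilt [ 0.0015  0.0004 -1.    ] w 0.00020143756825952272
shift cm [-16.776  -21.4867   8.0902] roll -0.008584374788258749
```

```bash
python3 -m handwheel '[{"dx":-4,"dy":-5,"dz":0,"roll":0,"jaw":0},{"dx":-8,"dy":-10,"dz":0,"roll":0,"jaw":0},{"dx":-12,"dy":-15,"dz":0,"roll":0,"jaw":0},{"dx":-16,"dy":-20,"dz":2,"roll":0,"jaw":0},{"dx":-16.8,"dy":-21.5,"dz":8,"roll":0,"jaw":0}]' >/dev/null
python3 -m handwheel '[{"dx":0,"dy":0,"dz":2,"roll":0,"jaw":0},{"dx":0,"dy":0,"dz":2,"roll":0,"jaw":0}]' >/dev/null
python3 - <<'E'
from h import *;rep(.064,0,.149)
im,d=viewer.capture("side");cv2.imwrite("pics/side1.png",cv2.resize(im[180:340,300:500],None,fx=4,fy=4,interpolation=cv2.INTER_CUBIC)[:600])
E
```

```text
t 2.925 q 0.06003373046242513 off -0.0035645551434581387 z 0.18293593517996168 F [ 0.1991 -0.3376 -0.127 ] toolx [-0.9812  0.1931  0.0049] tilt [-0.0047  0.0017 -1.    ] w -0.00020722058096132938
shift cm [-0.4088 -0.3589  3.3913] roll -0.06150619452552648
```

View pics/side1.png

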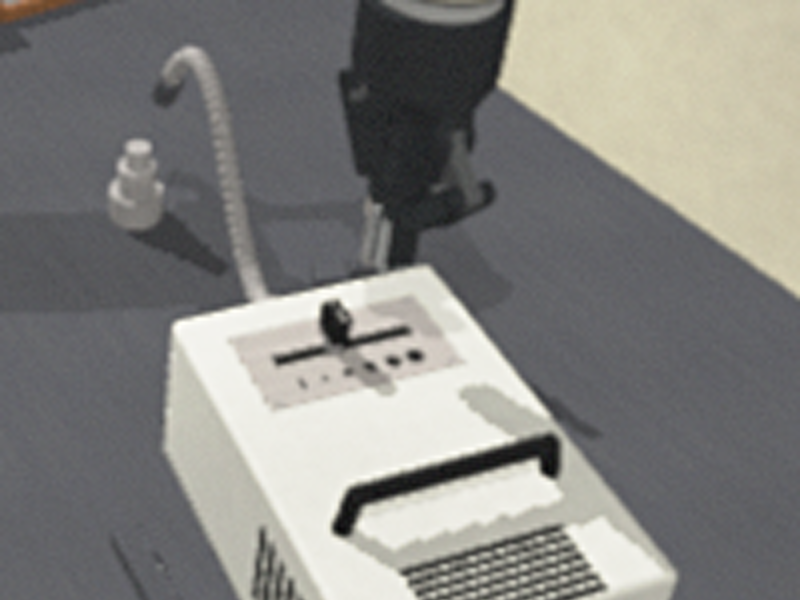

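The shut fingers hang beyond the cap on the open side, with tips at (385,268), the cap at (335,320) and the slot clear. Lowering next.

```bash
python3 -m handwheel '[{"dx":-0.3,"dy":-0.3,"dz":1.5,"roll":0,"jaw":0},{"dx":-0.3,"dy":-0.3,"dz":3,"roll":0,"jaw":0},{"dx":-0.3,"dy":-0.3,"dz":3,"roll":0,"jaw":0},{"dx":-0.3,"dy":-0.3,"dz":3,"roll":0,"jaw":0}]' >/dev/null
python3 -c "
from h import *;rep(.062,0,.149)"
```

```text
t 3.475 q 0.06492947181430125 off -0.00012185722972939318 z 0.15504775979832855 F [ 0.781   0.4018 -0.1642] toolx [-0.9812  0.1928 -0.0001] tilt [ 0.0001 -0.     -1.    ] w -5.890174207792543e-05
shift cm [ 0.2979 -0.0124  0.6048] roll -0.04142259090016769
```

```bash
python3 -m handwheel '[{"dx":0,"dy":0,"dz":0.6,"roll":0,"jaw":0},{"dx":0.4,"dy":0,"dz":0.6,"roll":0,"jaw":0},{"dx":0.8,"dy":0,"dz":0.6,"roll":0,"jaw":0},{"dx":1.2,"dy":0,"dz":0.6,"roll":0,"jaw":0},{"dx":1.2,"dy":0,"dz":0.6,"roll":0,"jaw":0}]' >/dev/null
python3 -c "
from h import *;rep()"
python3 -m handwheel '[{"dx":0.2,"dy":0,"dz":0,"roll":0,"jaw":0},{"dx":0.4,"dy":0,"dz":0,"roll":0,"jaw":0},{"dx":0.6,"dy":0,"dz":0,"roll":0,"jaw":0}]' >/dev/null
python3 -c "
from h import *;rep()"
python3 -m handwheel '[{"dx":0.2,"dy":0,"dz":0,"roll":0,"jaw":0}]' >/dev/null
python3 -c "
from h import *;rep()"
python3 -m handwheel '[{"dx":0.2,"dy":0,"dz":0,"roll":0,"jaw":0}]' >/dev/null
python3 -c "
from h import *;rep()"
```

```text
t 4.1 q 0.05260521181010537 off 6.003250344931468e-05 z 0.14906550342130642 F [ 0.3802 -0.0221 -0.1076] toolx [-0.9812  0.1932 -0.0001] tilt [ 0.0001 -0.     -1.    ] w -0.00017818543437111314
t 4.475 q 0.046825409450553815 off 5.390501749116661e-05 z 0.1489161336395334 F [ 0.4182 -0.0944 -0.6548] toolx [-0.9812  0.1931  0.    ] tilt [-0. -0. -1.] w -0.0003057858912783104
t 4.6 q 0.04480690392288035 off 4.090909665218071e-05 z 0.148926880516096 F [-0.269   0.1176 -0.284 ] toolx [-0.9812  0.193   0.    ] tilt [-0. -0. -1.] w 0.00015501899645345717
t 4.725 q 0.04409348943968966 off 4.7776017616738605e-05 z 0.14909140854408234 F [ 6.2416 -0.5556 -5.4298] toolx [-0.9812  0.1932 -0.0032] tilt [ 0.0031 -0.0006 -1.    ] w -9.87994561193509e-05
```

Contact came at finger q≈0.0445, so the cap offset is about 16.5 mm, as predicted. Continuing the closing push gently.

```bash
R='from h import *;rep()'
python3 -m handwheel '[{"dx":0.2,"dy":0,"dz":0,"roll":0,"jaw":0},{"dx":0.4,"dy":0,"dz":0,"roll":0,"jaw":0}]' >/dev/null; python3 -c "$R"
python3 -m handwheel '[{"dx":0.2,"dy":0,"dz":0,"roll":0,"jaw":0},{"dx":0.4,"dy":0,"dz":0,"roll":0,"jaw":0}]' >/dev/null; python3 -c "$R"
python3 -m handwheel '[{"dx":0.2,"dy":0,"dz":0,"roll":0,"jaw":0},{"dx":0.4,"dy":0,"dz":0,"roll":0,"jaw":0}]' >/dev/null; python3 -c "$R"
python3 -m handwheel '[{"dx":0.2,"dy":0,"dz":0,"roll":0,"jaw":0},{"dx":0.4,"dy":0,"dz":0,"roll":0,"jaw":0}]' >/dev/null; python3 -c "$R"
```

```text
t 4.975 q 0.039950407569811455 off 3.318190737571429e-05 z 0.14915006648648407 F [ 3.8105 -1.2803 -1.8035] toolx [-0.9812  0.1931 -0.0024] tilt [ 0.0024 -0.0005 -1.    ] w -3.8897135865446535e-05
t 5.225 q 0.034140739053105704 off 4.349894494641255e-05 z 0.14880993890825606 F [ 0.1693 -0.2299 -0.4779] toolx [-0.9812  0.1931  0.0015] tilt [-0.0015  0.0003 -1.    ] w 7.249941650130851e-05
t 5.475 q 0.03065544537442877 off 4.645928497710444e-05 z 0.14889867018250913 F [3.2271 0.1548 0.2127] toolx [-0.9812  0.1931  0.0002] tilt [-0.0002  0.     -1.    ] w -8.747738771165818e-05
t 5.725 q 0.02871925794457988 off 3.139675393345534e-05 z 0.14930758662947283 F [ 5.619  -0.1024 -3.4924] toolx [-0.9811  0.1932 -0.0045] tilt [ 0.0044 -0.0009 -1.    ] w -9.741535178420988e-05
```

```bash
R='from h import *;rep()'
python3 -m handwheel '[{"dx":0.2,"dy":0,"dz":0,"roll":0,"jaw":0},{"dx":0.4,"dy":0,"dz":0,"roll":0,"jaw":0}]' >/dev/null; python3 -c "$R"
python3 -m handwheel '[{"dx":0.2,"dy":0,"dz":0,"roll":0,"jaw":0}]' >/dev/null; python3 -c "$R"
python3 -m handwheel '[{"dx":0.1,"dy":0,"dz":0,"roll":0,"jaw":0}]' >/dev/null; python3 -c "$R"
python3 -m handwheel '[{"dx":0.1,"dy":0,"dz":0,"roll":0,"jaw":0}]' >/dev/null; python3 -c "$R"
```

```text
t 5.975 q 0.02266951439856394 off 2.7949753201461426e-05 z 0.14906176923213682 F [0.3156 0.4895 0.321 ] toolx [-0.9812  0.193   0.0006] tilt [-0.0006  0.0001 -1.    ] w 1.3944431001407846e-05
t 6.1 q 0.020083518608803908 off 4.1566402615722454e-05 z 0.1487661336528567 F [-0.173  -0.1276  0.8415] toolx [-0.9812  0.193   0.0017] tilt [-0.0017  0.0003 -1.    ] w -6.005615851477092e-05
t 6.225 q 0.019239286469552374 off 2.7966814005691814e-05 z 0.1487266719592279 F [ 0.0431 -0.8071  0.0137] toolx [-0.9812  0.1931  0.0012] tilt [-0.0011  0.0002 -1.    ] w 0.00026648664984712394
t 6.35 q 0.018583048598833578 off 2.688281865885875e-05 z 0.14882036055711662 F [ 0.148   0.2141 -0.6965] toolx [-0.9812  0.1931  0.0006] tilt [-0.0006  0.0001 -1.    ] w 7.960181625079414e-05
```

```bash
R='from h import *;rep()'
for i in 1; do python3 -m handwheel '[{"dx":0.1,"dy":0,"dz":0,"roll":0,"jaw":0}]' >/dev/null; python3 -c "$R"; done
python3 -m handwheel '[{"dx":0.1,"dy":0,"dz":0,"roll":0,"jaw":0}]' >/dev/null; python3 -c "$R"
python3 - <<'E'
from h import *
im,d=viewer.capture("side");cv2.imwrite("pics/side2.png",cv2.resize(im[210:310,330:450],None,fx=6,fy=6,interpolation=cv2.INTER_CUBIC))
E
```

```text
t 6.475 q 0.017798379144306726 off 2.6020029776244904e-05 z 0.14892542102262976 F [ 0.1396 -0.064   0.6962] toolx [-0.9812  0.1931  0.0002] tilt [-0.0002  0.     -1.    ] w 0.00025180437949467283
t 6.6 q 0.016922698037020296 off 3.9330649058525436e-05 z 0.14895086227480572 F [ 1.1619 -0.4553 -0.2249] toolx [-0.9812  0.1931 -0.0001] tilt [ 0.     -0.0001 -1.    ] w 2.8360291752891316e-05
```

View pics/side2.png

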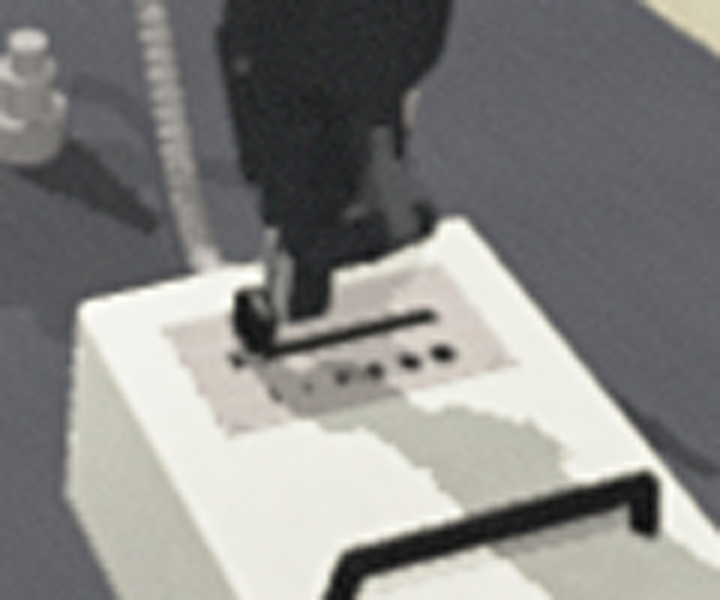

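The cap is at (255,320), at the bar end of the slot, with only light contact at finger q=0.0168. So the lever is closed. Now lift over to the near side.

```bash
R='from h import *;rep(-.030,0,.149)'
python3 -m handwheel '[{"dx":-0.6,"dy":0,"dz":0,"roll":0,"jaw":0},{"dx":-0.8,"dy":0,"dz":-2,"roll":0,"jaw":0},{"dx":-0.8,"dy":0,"dz":-4,"roll":0,"jaw":0},{"dx":-0.8,"dy":0,"dz":-4,"roll":0,"jaw":0}]' >/dev/null; python3 -c "$R"
python3 -m handwheel '[{"dx":2,"dy":0,"dz":0,"roll":0,"jaw":0},{"dx":4,"dy":0,"dz":0,"roll":0,"jaw":0},{"dx":5.5,"dy":0,"dz":0,"roll":0,"jaw":0},{"dx":5.5,"dy":0,"dz":0,"roll":0,"jaw":0}]' >/dev/null; python3 -c "$R"
```

```text
t 7.15 q 0.026796616000621592 off 0.00016534869523492443 z 0.19085445166091713 F [ 0.2948 -0.3612 -0.1353] toolx [-0.9812  0.1931 -0.0042] tilt [ 0.004  -0.0012 -1.    ] w -0.0003964940621503238
shift cm [5.697  0.0123 4.1616] roll -0.05798760237761391
t 7.65 q -0.031036932578929883 off -9.141925380244065e-05 z 0.1882892367334191 F [ 0.029  -0.5847 -0.1336] toolx [-0.9812  0.1932  0.0009] tilt [-0.0009  0.0003 -1.    ] w 6.743768915383858e-05
shift cm [-0.1096 -0.0094  3.9288] roll -0.06624613889816355
```

```bash
R='from h import *;rep()'
python3 -m handwheel '[{"dx":0,"dy":0,"dz":2,"roll":0,"jaw":0},{"dx":0,"dy":0,"dz":3.9,"roll":0,"jaw":0},{"dx":0,"dy":0,"dz":3.9,"roll":0,"jaw":0},{"dx":0,"dy":0,"dz":3.9,"roll":0,"jaw":0}]' >/dev/null; python3 -c "$R"
python3 -m handwheel '[{"dx":-0.4,"dy":0,"dz":0,"roll":0,"jaw":0},{"dx":-0.8,"dy":0,"dz":0,"roll":0,"jaw":0},{"dx":-1.0,"dy":0,"dz":0,"roll":0,"jaw":0},{"dx":-1.0,"dy":0,"dz":0,"roll":0,"jaw":0}]' >/dev/null; python3 -c "$R"
python3 -m handwheel '[{"dx":-0.2,"dy":0,"dz":0,"roll":0,"jaw":0}]' >/dev/null; python3 -c "$R"
python3 -m handwheel '[{"dx":-0.2,"dy":0,"dz":0,"roll":0,"jaw":0}]' >/dev/null; python3 -c "$R"
python3 -m handwheel '[{"dx":-0.2,"dy":0,"dz":0,"roll":0,"jaw":0}]' >/dev/null; python3 -c "$R"
```

```text
t 8.15 q -0.029229310269693654 off 3.1895860519038735e-05 z 0.1504963951657402 F [ 0.2674  0.5927 -0.5585] toolx [-0.9812  0.193  -0.0009] tilt [ 0.0009 -0.0003 -1.    ] w -0.000317921323886986
t 8.65 q -0.019768931625160097 off 4.4786416542070926e-07 z 0.15008225897250657 F [-0.4177  0.1192 -0.3688] toolx [-0.9812  0.1931 -0.0003] tilt [ 0.0003 -0.0001 -1.    ] w 0.00019235201621860157
t 8.775 q -0.018195805186350774 off -2.94672328231339e-05 z 0.14982558764709 F [ 0.5192 -0.1857 -0.2574] toolx [-0.9812  0.1931  0.0003] tilt [-0.0003  0.0001 -1.    ] w -0.0004191110111214634
t 8.9 q -0.01690473357043238 off -4.3351341105757544e-05 z 0.1497657499747883 F [-4.8768  0.5529  3.9657] toolx [-0.9812  0.193   0.0023] tilt [-0.0023  0.0005 -1.    ] w 4.8296370887163664e-08
t 9.025 q -0.01636830780491326 off -6.609880112479135e-05 z 0.14948413028026464 F [-8.1638  1.3844  4.292 ] toolx [-0.9812  0.1929  0.0059] tilt [-0.0058  0.0012 -1.    ] w 6.182348562731201e-05
```

Contact on the near side came at finger q≈−0.0171, so lever = finger + 17 mm. Clicks are expected at finger q≈−0.010, 0.004 and 0.018.

```bash
R='from h import *;rep()'
python3 -m handwheel '[{"dx":-0.2,"dy":0,"dz":0,"roll":0,"jaw":0},{"dx":-0.4,"dy":0,"dz":0,"roll":0,"jaw":0}]' >/dev/null; python3 -c "$R"
python3 -m handwheel '[{"dx":-0.2,"dy":0,"dz":0,"roll":0,"jaw":0}]' >/dev/null; python3 -c "$R"
python3 -m handwheel '[{"dx":-0.2,"dy":0,"dz":0,"roll":0,"jaw":0}]' >/dev/null; python3 -c "$R"
python3 -m handwheel '[{"dx":-0.2,"dy":0,"dz":0,"roll":0,"jaw":0}]' >/dev/null; python3 -c "$R"
python3 -m handwheel '[{"dx":-0.2,"dy":0,"dz":0,"roll":0,"jaw":0}]' >/dev/null; python3 -c "$R"
python3 -m handwheel '[{"dx":-0.2,"dy":0,"dz":0,"roll":0,"jaw":0}]' >/dev/null; python3 -c "$R"
```

```text
t 9.275 q -0.010838563522501036 off -3.8158630705627e-05 z 0.14946216311456884 F [-1.8523  0.2906 -0.6298] toolx [-0.9812  0.1931  0.0019] tilt [-0.0018  0.0005 -1.    ] w 0.0002735604934874587
t 9.4 q -0.0075122713424969215 off -1.3035208851135853e-05 z 0.14988907393239564 F [-0.2036  0.1632  0.5931] toolx [-0.9812  0.1932 -0.0011] tilt [ 0.001  -0.0002 -1.    ] w -1.0193717064473471e-05
t 9.525 q -0.0051377988313978445 off 3.5882162166524546e-05 z 0.15023655506864317 F [-0.3311 -0.8444  0.9307] toolx [-0.9812  0.1931 -0.0016] tilt [ 0.0016 -0.0004 -1.    ] w 9.646241447448459e-05
t 9.65 q -0.003405281408449264 off 2.458133541400658e-05 z 0.1501646843467796 F [ 0.9558  0.1796 -0.7002] toolx [-0.9812  0.193  -0.001 ] tilt [ 0.0009 -0.0003 -1.    ] w -5.6296414209910685e-05
t 9.775 q -0.0025937684936164734 off -3.5519481625457686e-05 z 0.1499482992416846 F [-4.515   0.5601  4.0173] toolx [-0.9812  0.193   0.0019] tilt [-0.0018  0.0004 -1.    ] w -7.294724533299953e-05
t 9.9 q -0.0017054205175281744 off -5.981174962100652e-05 z 0.1496591199602325 F [-6.34    1.4436  4.6672] toolx [-0.9812  0.1929  0.0043] tilt [-0.0042  0.0009 -1.    ] w -9.408035205570609e-05
```

Click 1 is passed and contact is made again in stop 1. On to click 2.

```bash
R='from h import *;rep()'
python3 -m handwheel '[{"dx":-0.2,"dy":0,"dz":0,"roll":0,"jaw":0},{"dx":-0.4,"dy":0,"dz":0,"roll":0,"jaw":0}]' >/dev/null; python3 -c "$R"
python3 -m handwheel '[{"dx":-0.2,"dy":0,"dz":0,"roll":0,"jaw":0}]' >/dev/null; python3 -c "$R"
python3 -m handwheel '[{"dx":-0.2,"dy":0,"dz":0,"roll":0,"jaw":0}]' >/dev/null; python3 -c "$R"
python3 -m handwheel '[{"dx":-0.1,"dy":0,"dz":0,"roll":0,"jaw":0}]' >/dev/null; python3 -c "$R"
python3 -m handwheel '[{"dx":-0.1,"dy":0,"dz":0,"roll":0,"jaw":0}]' >/dev/null; python3 -c "$R"
python3 -m handwheel '[{"dx":-0.1,"dy":0,"dz":0,"roll":0,"jaw":0}]' >/dev/null; python3 -c "$R"
```

```text
t 10.15 q 0.003737476346042119 off -2.1471967622679747e-05 z 0.14969013396965475 F [-0.9317  0.0125 -0.1504] toolx [-0.9812  0.1931  0.0005] tilt [-0.0005  0.0002 -1.    ] w -0.00019637248197490326
t 10.275 q 0.006705018298366932 off 5.356936775008545e-05 z 0.14998073997105918 F [ 0.0568 -1.0815 -0.5894] toolx [-0.9812  0.1932 -0.0015] tilt [ 0.0015 -0.0003 -1.    ] w 0.00042260149371575463
t 10.4 q 0.008790898360636639 off 4.159483565853206e-05 z 0.15017845055358411 F [-0.4195 -0.8743  0.8957] toolx [-0.9812  0.1931 -0.0015] tilt [ 0.0014 -0.0004 -1.    ] w -7.565702727692915e-06
t 10.525 q 0.009554557904465468 off 4.487080242766313e-05 z 0.15012498661298115 F [0.4559 0.3529 0.5039] toolx [-0.9812  0.1931 -0.0009] tilt [ 0.0009 -0.0002 -1.    ] w -8.784423873179072e-05
t 10.65 q 0.010214234902439138 off 2.2944275135270435e-05 z 0.15000385439720995 F [-0.311  -0.1836 -0.6372] toolx [-0.9812  0.1931 -0.0004] tilt [ 0.0003 -0.0001 -1.    ] w -0.00010970905427493339
t 10.775 q 0.01097458086609612 off 1.1068902862543642e-05 z 0.1499488412131797 F [-1.1724 -0.5028  1.7967] toolx [-0.9812  0.1931  0.0001] tilt [-0.0001  0.     -1.    ] w -0.00018244339614874262
```

Contact at finger q≈0.011 means the lever is in stop 2. Click 3 should snap at finger q≈0.018, so use 1 mm steps.

```bash
R='from h import *;rep()'
python3 -m handwheel '[{"dx":-0.1,"dy":0,"dz":0,"roll":0,"jaw":0},{"dx":-0.2,"dy":0,"dz":0,"roll":0,"jaw":0},{"dx":-0.3,"dy":0,"dz":0,"roll":0,"jaw":0}]' >/dev/null; python3 -c "$R"
python3 -m handwheel '[{"dx":-0.1,"dy":0,"dz":0,"roll":0,"jaw":0}]' >/dev/null; python3 -c "$R"
python3 -m handwheel '[{"dx":-0.1,"dy":0,"dz":0,"roll":0,"jaw":0}]' >/dev/null; python3 -c "$R"
python3 -m handwheel '[{"dx":-0.1,"dy":0,"dz":0,"roll":0,"jaw":0}]' >/dev/null; python3 -c "$R"
python3 -m handwheel '[{"dx":-0.1,"dy":0,"dz":0,"roll":0,"jaw":0}]' >/dev/null; python3 -c "$R"
```

```text
t 11.15 q 0.012295924956336277 off -1.7839558746561358e-05 z 0.14971742757134435 F [-7.0132  0.3888  3.8222] toolx [-0.9812  0.193   0.0039] tilt [-0.0038  0.0009 -1.    ] w -5.872266541491137e-05
t 11.275 q 0.013643021949988919 off -1.2221290957514982e-05 z 0.14974079241318347 F [-4.3533  0.7508  2.509 ] toolx [-0.9812  0.1931  0.003 ] tilt [-0.0029  0.0007 -1.    ] w -0.00013929725360525795
t 11.4 q 0.01529782393735249 off -1.6638587363792775e-05 z 0.14973404133559484 F [-3.0816  0.6192  1.1324] toolx [-0.9812  0.1931  0.0014] tilt [-0.0014  0.0003 -1.    ] w -9.550469163048509e-05
t 11.525 q 0.016995775709751394 off -7.490240738002071e-06 z 0.1497022683596873 F [-1.4067  1.2359 -0.6143] toolx [-0.9812  0.1932 -0.0001] tilt [ 0.0001  0.     -1.    ] w 0.00012194161081981875
t 11.65 q 0.01839470970404742 off 1.902375013576486e-05 z 0.1497894431100506 F [-0.9221 -0.      0.549 ] toolx [-0.9812  0.1932 -0.0009] tilt [ 0.0009 -0.0001 -1.    ] w 0.00033713851544329813
```

```bash
R='from h import *;rep()'
python3 -m handwheel '[{"dx":-0.1,"dy":0,"dz":0,"roll":0,"jaw":0},{"dx":-0.15,"dy":0,"dz":0,"roll":0,"jaw":0},{"dx":-0.15,"dy":0,"dz":0,"roll":0,"jaw":0}]' >/dev/null; python3 -c "$R"
python3 -m handwheel '[{"dx":1,"dy":0,"dz":0,"roll":0,"jaw":0},{"dx":1.5,"dy":0,"dz":-1,"roll":0,"jaw":0},{"dx":1.5,"dy":0,"dz":-5,"roll":0,"jaw":0},{"dx":4,"dy":0,"dz":-10,"roll":0,"jaw":0},{"dx":8,"dy":0,"dz":-12,"roll":0,"jaw":0}]' >/dev/null
python3 -m handwheel '[{"dx":0,"dy":0,"dz":0,"roll":0,"jaw":0},{"dx":0,"dy":0,"dz":0,"roll":0,"jaw":0}]' >/dev/null; python3 -c "$R"
python3 - <<'E'
from h import *
im,d=viewer.capture("side");cv2.imwrite("pics/side3.png",cv2.resize(im[180:380,260:500],None,fx=3,fy=3,interpolation=cv2.INTER_CUBIC))
E
```

```text
t 12.025 q 0.019849543465610176 off 4.634743375694313e-05 z 0.15013627651163947 F [ 0.2619  0.3055 -0.1994] toolx [-0.9812  0.1931 -0.0007] tilt [ 0.0007 -0.0002 -1.    ] w -0.00010924495025514654
t 12.9 q -0.060499670817712965 off -6.249410139351658e-05 z 0.27018548748350585 F [ 0.4491  0.172  -0.5097] toolx [-0.9812  0.1932 -0.0013] tilt [ 0.0013 -0.0003 -1.    ] w 0.0003909327502066652
```

View pics/side3.png

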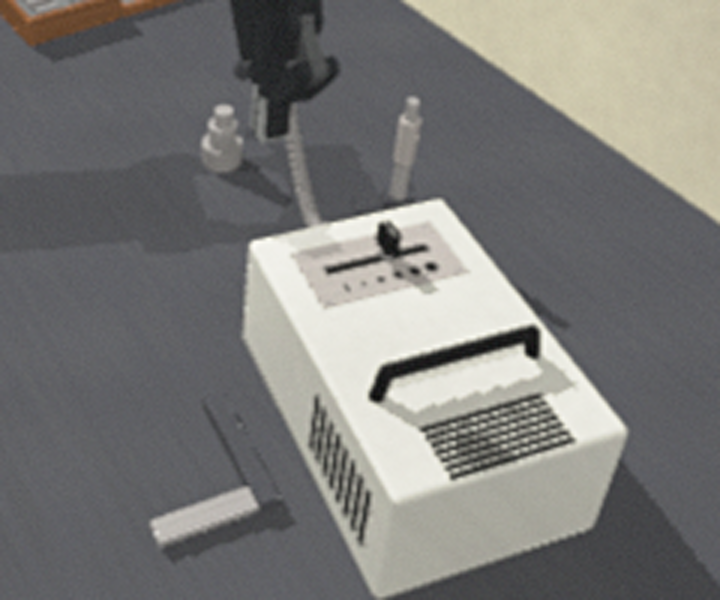

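The cap moved from (372,240) to (390,236), about 18 px or 14 mm beyond stop 2, so it sits in stop 3. The arm is clear and the bystanders haven't moved.

```bash
python3 -c "
from workcell import order;print(order.hand_in())"
```

```text
the job is handed in; nothing more can be done
None
```

The lever was pushed back to its closed end, then forward to the third click-stop and let go there; the arm is clear, nothing else on the bench appears to have moved, and the job is handed in (no verdict came back).

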